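Add the brass slotted mass to a dead-weight filter-cake press

ROBOT

A 6-joint arm with a two-finger parallel gripper is mounted at the origin on the work surface. World frame = base frame: x ahead of the robot, y to its left, z up, the work surface at z = 0. Lengths are in m, angles in rad, forces in N, time in s.
With the tool pointing down it reaches from about 0.4 to 0.925 m from the base axis. Payload 3.4 kg.
Tool frame: the origin (TCP) lies on the centre line of the jaws, within the pads' length; the fingertips stand 19 mm ahead of it and the grasp point (between the pads) is the TCP (manip.tips_ahead is the distance from the TCP to the fingertips, in m); y points along the fingers, x is the direction in which the jaws open and shut, and the axes are right-handed (so a half turn about y gives the same grasp; the last joint's range is limited). The gripper opens to 85 mm and grips with 20 to 120 N. Pads are 22 mm wide; open, the fingers measure 114 mm over their backs; the gripper's body (76 mm by 85 mm) begins 54 mm behind the grasp point. The pads swing forward as they close: fully open they stand 13 mm farther back than shut.
Start: joints at [1.26, 0.307, 1.506, -0, 1.328, -0.073], TCP at [0.135, 0.559, 0.216] pointing down, gripper open.
Joint ranges: [-3.12, 3.12], [-1.05, 2.28], [0.14, 2.33], [-1.42, 4.57], [0.1, 2.73], [-2.68, 2.68]. Speed limits (rad/s): [2.57, 2.57, 3.14, 3.14, 3.14, 3.14].

INTERFACE

Orientations are given as a unit quaternion [w, x, y, z].
In Python, from bench import manip gives the robot as it stands. The module is installed in compiled form; this text tells all that it offers.
- The arm moves only by the shell command python3 -m jog 'ROWS' [FORCE]. ROWS is JSON, a list of rows, each a list of 5 numbers: the shift along the tool's x, y, z in units of 40 mm (1.0 is 40 mm), then the turn about the tool's y in units of 5 degrees (1.0 is 5 degrees), then the finger opening in mm, from 0 to 85.4. In form: [[x, y, z, spin, jaw], ...]. A call has 1 to 20 rows; each row is the pose to reach, as a shift and turn from the pose commanded when the call began, along the tool's axes at that moment; what a row does not reach only later rows make up. A row lasts 1/10 s, in which the tool goes at most 50 mm and 8.59 degrees, less where a joint would pass 70% of its speed; a pose out of reach is approached as far as the arm can. A call with a gripper value outside its range is refused whole. The fingers move at their own pace and stop on an object; FORCE is the grip in N (left out, the last holds). Time passes only in rows, so rows that repeat a pose let the fingers close. It gives the time, the measured TCP pose, the force and the opening at its end, in the units of the state.
- manip.read_state(): the state, without advancing time (a new reading comes with each control period).
- manip.camera(name): name is "scene" or "top"; returns a dict with "image" (420x560x3 uint8, red, green, blue), "range_z" (420x560 float32, m along the optical axis (not along the pixel's ray), 0 where there is no reading), "vfov" (degrees; the focal length in pixels is half the picture's height over the tangent of half this angle, whatever the lens; pixels are square), "cx", "cy" (the principal point, pixels), "view" (4x4, takes a point from world to camera coordinates). Camera axes: x right, y down, z forward; pixel columns grow to the right and rows downward; lengths in m; the calibration is good to about 2 mm. A picture is of the moment at which its call begins.
- manip.finish_job(): hands the job in, once; it reports no verdict.
The state is a dict: "time": time; "joints": joint angles; "qvel": joint speeds; "joint_torque": joint torques, N m; "tcp_pos": TCP position; "eef_rot": TCP orientation; "force": force on the tool from outside, world axes, zero at the start; "ft_torque": the same for the moment, N m; "opening": finger opening in m.
Only numpy, scipy, OpenCV 4.12 (cv2) and the standard library are available. Lean on these libraries where they do the work, as an engineer would, in place of code of your own. Each camera call takes 0.05 s, during which the arm holds its last target. There are 200 camera calls.

TASK

Load the filter-cake press: take the brass slotted mass from the bench and slide it sideways, below the blue knob, onto the stem, so that it rests flat and centred on top of the steel mass already there, with its slot pointing the opposite way to the steel mass's slot. Leave the black slotted mass where it is, keep the steel mass on the press, and let go.

Things in the scene. Friction and masses are not known exactly. Their poses are not given: they have to be found in the camera images.
- stem_foot (a point): Foot of the upright stem of the press, on the stem's axis, at the top face of the round green-painted load plate (84 mm diameter, 62 mm above the bench). The press is fixed to the bench, on a grey square base 120 x 120 x 12 mm. The stem is 8 mm thick and carries a blue knob, 30 mm diameter, whose underside is 64 mm and whose top is 74 mm above this point. The knob is wider than the masses' slots. z is up
- steel_mass_mouth (a point): Mouth of the slot of the steel (grey) slotted mass that already lies loose on the load plate round the stem: the point on its rim in the middle of the slot's opening, half-way up its 22 mm thickness. The point's x axis points outward along the slot; the disc's centre is 35 mm behind it (-x). Same shape as the brass mass, 0.32 to 0.6 kg. z is up
- brass_mass_center (a point): Centre (half-way up) of the brass (yellow) slotted mass lying flat and loose on the bench: a disc 70 mm in diameter, 22 mm thick, with two flats parallel to the slot, 60 mm apart (at y = +30 and -30 mm), to be gripped across. The slot is 24 mm wide, open at the rim towards +x, cut right through the thickness, and ends 12 mm beyond the centre (at x = -12 mm). 0.35 to 0.65 kg. z is up
- black_mass_center (a point): Centre (half-way up) of the black slotted mass, not wanted here, lying loose on the bench: same shape, size and axes as the brass one
Not all that is in view belongs to the job. What is meant by the part that bears brass_mass_center is not green or purple, and is the smaller of those in its own colour.

How it is judged:
At the end, for the whole second after the job is handed in: Brass mass at rest, flat (6 deg) on the steel mass, centre within 15 mm of the stem axis and 33+-5 mm above the load plate, slot opposite the steel one's within 34 deg; steel mass flat on the plate, its slot mouth 18 to 50 mm from the stem axis; black mass within 30 mm of its start (horizontal distance between brass_mass_center and stem_foot below 0.015 m and z of brass_mass_center in the frame of stem_foot between 0.028 and 0.038 m and angle between brass_mass_center's own z axis and vertical below 0.1 rad and angle between the x axis of brass_mass_center and the x axis of steel_mass_mouth, either way round below 0.6 rad and x of steel_mass_mouth in the frame of brass_mass_center below -0.005 m and horizontal distance between steel_mass_mouth and stem_foot between 0.018 and 0.05 m and z of steel_mass_mouth in the frame of stem_foot between 0.006 and 0.016 m and linear speed of brass_mass below 0.02 m/s and distance of black_mass_center from where it was at the start of the episode below 0.03 m); the robot touches nothing.
It fails at once if the black mass is moved from its place (distance of black_mass_center from where it was at the start of the episode above 0.03 m).
It also fails if it takes over 43 s, if anything falls off the work surface, if the arm or the gripper's body presses on something with over 40 N, if the wrist force passes 120 N, or if a joint passes its speed limit or range.

## Working session

There is one attempt and no reset: what is moved stays moved. The work goes in short steps, Python scripts to look and compute and a shell command to move; the robot and the scene stay as the last step left them, time stands still between calls to the robot, and variables do not carry over. Pictures are saved under pics/ and viewed, about 8 in all and at most 12, crops included, and the job is handed in when it is done.

```bash
mkdir -p pics
cat > h.py <<'E'
import numpy as np, cv2
from bench import manip
def cam(n):
    c=manip.camera(n); c['f']=210/np.tan(np.radians(c['vfov'])/2); return c
def pts(c):
    z=c['range_z']; v,u=np.mgrid[:420,:560]
    P=np.stack([(u-c['cx'])/c['f']*z,(v-c['cy'])/c['f']*z,z],-1)
    V=np.linalg.inv(c['view']); W=P@V[:3,:3].T+V[:3,3]; W[z==0]=np.nan; return W
def save(n,im): cv2.imwrite('pics/'+n+'.png',im[...,::-1])
E
python3 - <<'E'
from h import *
ims=[]
for n in ('scene','top'):
    c=cam(n); save(n,c['image']); np.savez(n,W=pts(c),im=c['image'],view=c['view'],k=[c['f'],c['cx'],c['cy']])
    print(n,np.linalg.inv(c['view']).round(3).tolist(),c['f'],c['cx'],c['cy'])
print(manip.read_state(),manip.tips_ahead)
E
```

```text
scene [[-0.051, 0.578, -0.814, 1.432], [0.999, 0.036, -0.037, -0.076], [0.008, -0.815, -0.579, 0.761], [0.0, 0.0, 0.0, 1.0]] 526.1523831076718 283.71086775675997 217.8326811889559
top [[0.012, -0.985, 0.171, 0.339], [-1.0, -0.011, 0.008, -0.117], [-0.006, -0.171, -0.985, 0.88], [0.0, 0.0, 0.0, 1.0]] 426.7738748392078 277.81320457646757 214.53357840173766
{'time': 0.1, 'joints': array([ 1.25948414e+00,  3.07452353e-01,  1.50755213e+00,  3.81121774e-08,
        1.32843556e+00, -7.35090767e-02]), 'qvel': array([-0.00017046, -0.00210973, -0.0043062 ,  0.00119651, -0.00064145,
        0.00056862]), 'joint_torque': array([-6.05675123e-04, -4.58528388e+01, -2.52605706e+01, -4.07886239e-05,
        5.54825892e-03,  1.73040735e-05]), 'tcp_pos': array([0.13527364, 0.55816816, 0.21559592]), 'eef_rot': array([-0.55541533,  0.55614532,  0.43661713, -0.43770044]), 'force': array([-0.22361634,  0.29280764, -0.22692557]), 'ft_torque': array([ 0.03663176,  0.00109678, -0.00984085]), 'opening': 0.08518523493391018} 0.019
```

View pics/scene.png

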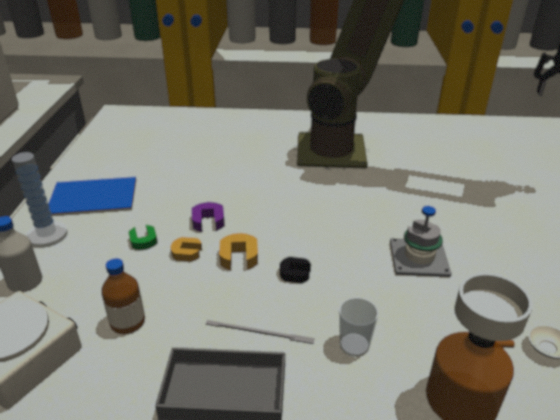

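View pics/top.png

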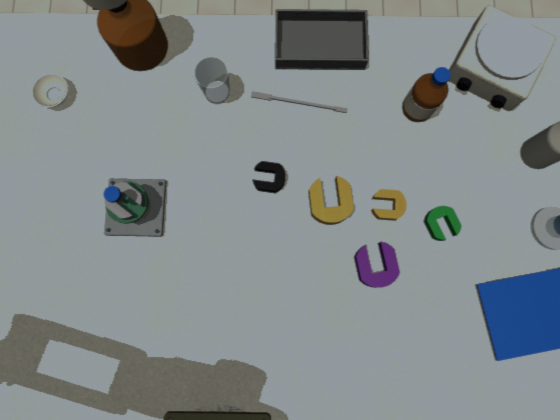

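In the top view there are two yellow discs, a large one at (331,198) and a small one at (388,205). There is also a green one (443,223), a purple one (377,265) and a black one (268,177). The small yellow disc at (388,205) fits: it is yellow, the smaller of the two, and about 34 px across, or roughly 70 mm. The press is at about (128,205). Next I'll confirm with an enlarged crop and measure.

Run:
```python
from h import *
t=np.load('top.npz');s=np.load('scene.npz')
a=cv2.resize(t['im'][150:260,80:180],None,fx=4,fy=4,interpolation=2)
b=cv2.resize(t['im'][150:260,300:410],None,fx=3.3,fy=4,interpolation=2)[:440]
c=cv2.resize(s['im'][195:285,380:460],None,fx=4,fy=4,interpolation=2)[:360]
d=cv2.resize(s['im'][195:285,160:260],None,fx=4,fy=4,interpolation=2)
d=cv2.resize(s['im'][195:285,160:260],(363,360)) 
r1=np.hstack([a,cv2.resize(b,(400,440))]); 
save('crop',cv2.resize(r1,(800,440))); 
save('crop2',np.hstack([c,d]))
for n,q in(('top',t),('scene',s)):
    W=q['W'];im=q['im'];hsv=cv2.cvtColor(im,cv2.COLOR_RGB2HSV)
    m=(cv2.inRange(hsv,(14,120,90),(32,255,255))>0)
    k,l,st,ce=cv2.connectedComponentsWithStats(m.astype(np.uint8))
    for i in range(1,k):
        if 60<st[i,4]<3000:
            w=W[l==i]; top=w[w[:,2]>np.nanpercentile(w[:,2],60)-.006]
            (rc,sz,an)=cv2.minAreaRect(top[:,:2].astype(np.float32)*1000)
            print(n,st[i],ce[i].round(1),np.nanpercentile(w[:,2],[10,50,90]).round(4),np.round(rc,1),np.round(sz,1),an,np.nanmedian(top,0))
    hb=W[(cv2.inRange(hsv,(100,120,60),(125,255,255))>0)&(W[...,2]>.1)&(W[...,1]<0.3)&(W[...,1]>0)] if 0 else None
    P=W.reshape(-1,3)
    u0=(abs(np.nan_to_num(W[...,2])-.131)<.02)
    mb=(cv2.inRange(hsv,(100,120,60),(125,255,255))>0)&u0
    k,l,st,ce=cv2.connectedComponentsWithStats(mb.astype(np.uint8))
    for i in range(1,k):
        if st[i,4]>20: print(n,'knob?',ce[i],np.nanmedian(W[l==i],0).round(4),np.nanmin(W[l==i],0).round(4),np.nanmax(W[l==i],0).round(4))
```

```text
top [ 98  10  26  34 492] [109.9  27. ] [0.1076 0.1181 0.1297] [847.1 224.9] [63.4 27.7] 55.12702178955078 [0.84247908 0.21854883 0.12307877]
top [ 309  177   44   46 1155] [331.2 202.2] [0.0292 0.0311 0.033 ] [ 517.7 -217. ] [92.1 84.8] 6.259871482849121 [ 0.50893374 -0.22145387  0.03106212]
top [374 190  32  29 549] [391.4 204.2] [0.02   0.022  0.0238] [ 512.2 -338.6] [64.6 59.1] 89.11458587646484 [ 0.51003605 -0.34472865  0.02198955]
top knob? [441.56213018  74.8816568 ] [ 0.7286 -0.4085  0.1495] [ 0.7159 -0.4231  0.1449] [ 0.7453 -0.3941  0.151 ]
top knob? [111.60487805 193.51707317] [0.5023 0.187  0.1364] [0.4889 0.1735 0.1326] [0.5165 0.2009 0.1398]
scene [219 234  38  27 640] [238.1 245.6] [0.0304 0.0327 0.0345] [ 521.7 -219.2] [93.9 80.9] 5.461198806762695 [ 0.51697259 -0.22272778  0.03282736]
scene [171 238  30  18 364] [184.5 246.5] [0.0197 0.0234 0.0257] [ 514.9 -339.2] [61.8 62.1] 88.63420867919922 [ 0.5227484  -0.34244228  0.02345009]
scene [108 275  29  22 351] [123.3 286. ] [0.0996 0.1089 0.1196] [ 743.1 -398.3] [21.1 44.1] 42.70410919189453 [ 0.7452208  -0.39691373  0.11398329]
scene [ 437  333   77   58 2636] [475.5 364.2] [0.1061 0.1174 0.1324] [878.8 196.4] [95.2 74.8] 66.12640380859375 [0.89186476 0.19022362 0.12389766]
scene knob? [428.47619048 210.38095238] [0.5086 0.1856 0.1377] [0.494  0.174  0.1316] [0.5194 0.1974 0.1409]
scene knob? [114.53333333 269.06666667] [ 0.7431 -0.4055  0.1468] [ 0.7299 -0.4205  0.1373] [ 0.7482 -0.3956  0.151 ]
```

View pics/crop.png

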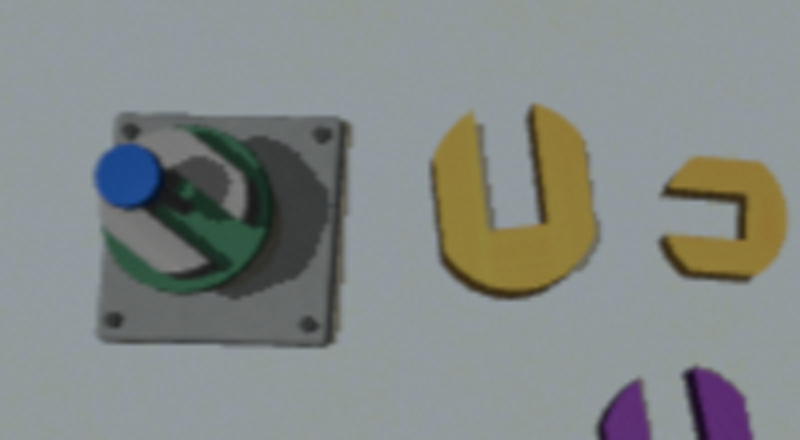

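View pics/crop2.png

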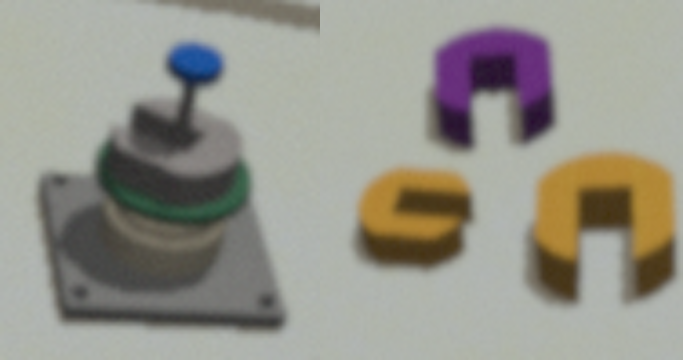

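The crop confirms the small yellow disc: its slot opens to the image left (+y), and it is about 60 × 68 mm. The steel mass's slot opens to the lower right of the top view (−x, −y). So the brass has to slide on from the −x−y side, moving towards +x+y. Next I'll fit the poses from both views.

```bash
cat > fit.py <<'E'
from h import *
from scipy.optimize import differential_evolution as DE
def plane(q,h):
    f,cx,cy=q['k'];v,u=np.mgrid[:420,:560];V=np.linalg.inv(q['view'])
    d=np.stack([(u-cx)/f,(v-cy)/f,np.ones(u.shape)],-1)@V[:3,:3].T
    return (V[:3,3]+d*((h-V[2,3])/d[...,2])[...,None])[...,:2]
def model(X,p):
    d=X-p[:2];c,s=np.cos(p[2]),np.sin(p[2]);x=d@[c,s];y=d@[-s,c]
    return (np.hypot(x,y)<.035)&(abs(y)<.03)&~((x>-.012)&(abs(y)<.012))
def fit(items,p0,a=.02):   # items: (X,mask,valid)
    W=[]
    for X,m,v in items:
        k=v&(np.hypot(*(X-p0[:2]).T).T<.06); W.append((X[k],m[k]))
    g=lambda p:sum((model(X,p)!=m).mean() for X,m in W)
    r=DE(g,[(p0[0]-a,p0[0]+a),(p0[1]-a,p0[1]+a),(p0[2]-.6,p0[2]+.6)],seed=1,tol=1e-6,maxiter=120)
    return r.x.round(4),round(r.fun,3)
E
python3 - <<'E'
from fit import *
Q={n:np.load(n+'.npz') for n in('top','scene')}
one=np.ones((420,560),bool)
B=[];S=[]
for n,q in Q.items():
    hsv=cv2.cvtColor(q['im'],cv2.COLOR_RGB2HSV)
    y=cv2.inRange(hsv,(14,110,1),(32,255,255))>0
    W=np.nan_to_num(q['W']);vy=hsv[...,2][y&(W[...,2]>.018)]
    m=y&(hsv[...,2]>np.median(vy)*.8)
    B.append((plane(q,.022),m,one))
    blue=cv2.inRange(hsv,(100,120,60),(125,255,255))>0
    z=W[...,2]; X=plane(q,.084)
    S.append((X,(abs(z-.084)<.007)&~blue&(hsv[...,1]<70),z<.093))
    k=blue&(z>.12)&(abs(W[...,1]-.187)<.03); print(n,'knob',plane(q,.134)[k].mean(0),plane(q,.136)[k].min(0),plane(q,.136)[k].max(0), hsv[k][:,2].mean())
    b=(abs(z-.012)<.004)&(abs(W[...,1]-.18)<.1)&(abs(W[...,0]-.5)<.1)&(hsv[...,2]<150)
    print('base',cv2.minAreaRect(plane(q,.012)[b].astype(np.float32)*1000))
for nm,L,p in(('brass',B,(.513,-.338,1.57)),('steel',S,(.497,.186,-2.4))):
    print(nm,fit(L,p),fit(L[:1],p),fit(L[1:],p))
E
```

```text
top knob [0.50301395 0.18763292] [0.48886373 0.17321621] [0.51640108 0.20067648] 132.9658536585366
base ((502.4494323730469, 187.15638732910156), (118.30300903320312, 122.30423736572266), 0.6185089349746704)
scene knob [0.50387587 0.18686482] [0.49032195 0.17411432] [0.52417916 0.19858984] 137.38095238095238
base ((505.5939025878906, 185.7577667236328), (120.83209991455078, 125.50244903564453), 89.15084838867188)
brass (array([ 0.5129, -0.3365,  1.5879]), np.float64(0.226)) (array([ 0.5123, -0.3363,  1.5167]), np.float64(0.015)) (array([ 0.5174, -0.3371,  1.6325]), np.float64(0.18))
steel (array([ 0.5013,  0.1847, -2.2022]), np.float64(0.151)) (array([ 0.5017,  0.1853, -2.2016]), np.float64(0.017)) (array([ 0.5037,  0.1837, -2.2249]), np.float64(0.127))
```

```bash
cat > go.py <<'E'
import sys,numpy as np
from scipy.spatial.transform import Rotation as R
from bench import manip
# args: x y z jawyaw(rad) ... targets in world -> row numbers
s=manip.read_state();w,x,y,z=s['eef_rot'];A=R.from_quat([x,y,z,w]).as_matrix();p=s['tcp_pos']
yaw=np.arctan2(A[1,0],A[0,0])
print('t',round(s['time'],2),'p',p.round(4),'jawyaw',round(yaw,4),'y axis',A[:,1].round(3),'q6',s['joints'][[0,5]].round(2),'F',s['force'].round(1),'open',round(s['opening'],4))
a=[float(v) for v in sys.argv[1:]]
for i in range(0,len(a),4):
    t=a[i:i+4];d=A.T@(np.array(t[:3])-p)/.04
    dy=(t[3]-yaw+np.pi/2)%np.pi-np.pi/2
    print(t,d.round(3),'spin',round(np.degrees(dy)*np.sign(A[2,1])/5,2))
E
python3 go.py .40 .36 .216 0.5 .5 .15 .216 0.2 .5125 -.2 .2 -.04 .5125 -.3365 .12 -.04
```

```text
t 0.1 p [0.1353 0.5582 0.2156] jawyaw 1.333 y axis [-0.001 -0.002 -1.   ] q6 [ 1.26 -0.07] F [-0.2  0.3 -0.2] open 0.0852
[0.4, 0.36, 0.216, 0.5] [-3.256e+00 -5.000e-03 -7.599e+00] spin 9.55
[0.5, 0.15, 0.216, 0.2] [-7.7690e+00  3.0000e-03 -1.1265e+01] spin 12.98
[0.5125, -0.2, 0.2, -0.04] [-16.198   0.418 -13.63 ] spin 15.73
[0.5125, -0.3365, 0.12, -0.04] [-19.511   2.424 -14.434] spin 15.73
```

```bash
python3 -m jog '[[-3.26,0,-7.6,9,85],[-3.26,0,-7.6,9,85],[-3.26,0,-7.6,9,85],[-3.26,0,-7.6,9,85],[-3.26,0,-7.6,9,85],[-3.26,0,-7.6,9,85],[-3.26,0,-7.6,9,85],[-7.77,0,-11.27,13,85],[-7.77,0,-11.27,13,85],[-7.77,0,-11.27,13,85],[-7.77,0,-11.27,13,85],[-7.77,0,-11.27,13,85],[-16.2,0,-13.6,15.73,85],[-16.2,0,-13.6,15.73,85],[-16.2,0,-13.6,15.73,85],[-16.2,0,-13.6,15.73,85],[-16.2,0,-13.6,15.73,85],[-16.2,0,-13.6,15.73,85],[-16.2,0,-13.6,15.73,85],[-16.2,0,-13.6,15.73,85]]' 70; python3 go.py .5125 -.3365 .1 -.04 .5125 -.3365 .024 -.04
```

```text
time: 2.1
tcp_pos: [0.5118, -0.2056, 0.216]
eef_rot: [-0.706, 0.708, -0.016, 0.016]
force: [0.0, -0.1, 0.7]
opening: 0.0847
t 2.1 p [ 0.5118 -0.2056  0.216 ] jawyaw -0.0459 y axis [ 0.    -0.003 -1.   ] q6 [-0.46 -0.41] F [ 0.  -0.1  0.7] open 0.0847
[0.5125, -0.3365, 0.1, -0.04] [ 0.166  2.911 -3.258] spin -0.07
[0.5125, -0.3365, 0.024, -0.04] [ 0.165  4.811 -3.251] spin -0.07
```

```bash
python3 -m jog '[[0.16,0,-3.25,0,85],[0.16,0,-3.25,0,85],[0.16,0,-3.25,0,85],[0.16,2,-3.25,0,85],[0.16,2.9,-3.25,0,85],[0.16,3.4,-3.25,0,85],[0.16,3.9,-3.25,0,85],[0.16,4.3,-3.25,0,85],[0.16,4.6,-3.25,0,85],[0.16,4.75,-3.25,0,85],[0.16,4.8,-3.25,0,85],[0.16,4.8,-3.25,0,85]]'; python3 go.py
python3 - <<'E'
from h import *
o=[]
for n,(r,c0) in(('top',(130,310)),('scene',(170,110))):
    o.append(cv2.resize(cam(n)['image'][r:r+140,c0:c0+133],None,fx=3,fy=3,interpolation=2))
save('near',np.hstack(o))
E
```

```text
time: 3.3
tcp_pos: [0.5131, -0.3293, 0.0248]
eef_rot: [-0.707, 0.707, -0.014, 0.014]
force: [0.4, -0.0, 0.1]
opening: 0.0848
t 3.3 p [ 0.5131 -0.3293  0.0248] jawyaw -0.0395 y axis [ 0.001 -0.    -1.   ] q6 [-0.64 -0.6 ] F [ 0.4 -0.   0.1] open 0.0848
```

View pics/near.png

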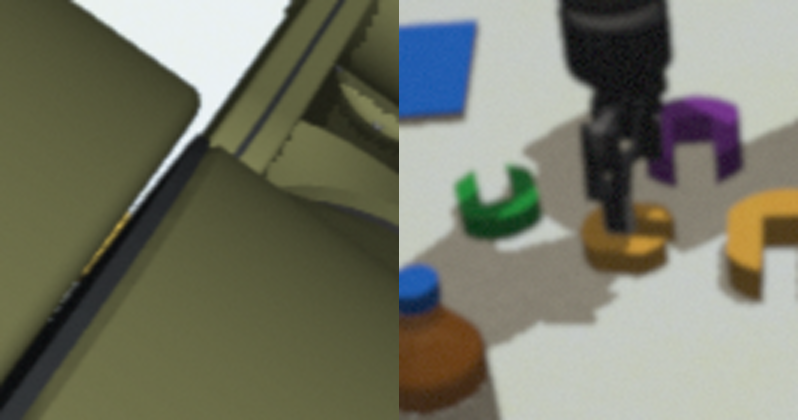

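The finger stands in front of the brass disc's front flat (right half, about (620,225)). I'll let the arm settle, then close.

```bash
python3 -m jog '[[0,0,0,0,85],[0,0,0,0,85]]'; python3 go.py .5131 -.336 .0225 -.04
```

```text
time: 3.6
tcp_pos: [0.5131, -0.3295, 0.0251]
eef_rot: [-0.707, 0.707, -0.014, 0.014]
force: [-0.0, 0.3, 0.4]
opening: 0.0849
t 3.6 p [ 0.5131 -0.3295  0.0251] jawyaw -0.0397 y axis [ 0.001 -0.001 -1.   ] q6 [-0.64 -0.6 ] F [-0.   0.3  0.4] open 0.0849
[0.5131, -0.336, 0.0225, -0.04] [ 0.006  0.065 -0.162] spin 0.0
```

```bash
python3 -m jog '[[0,0.05,-0.16,0,85],[0,0.05,-0.16,0,85],[0,0.05,-0.16,0,50],[0,0.05,-0.16,0,50],[0,0.05,-0.16,0,50],[0,0.05,-0.16,0,50],[0,0.05,-0.16,0,50],[0,0.05,-0.16,0,50],[0,0.05,-0.16,0,50],[0,0.05,-0.16,0,50]]' 80; python3 -m jog '[[0,-0.3,0,0,50],[0,-0.8,0,0,50],[0,-1.6,0,0,50],[0,-2.5,0,0,50],[0,-3.5,0,0,50],[0,-4.5,0,0,50],[0,-4.5,0,0,50],[0,-4.5,0,0,50]]'; python3 go.py
```

```text
time: 4.6
tcp_pos: [0.5125, -0.3356, 0.0224]
eef_rot: [-0.707, 0.707, -0.014, 0.014]
force: [-0.5, 0.1, -0.1]
opening: 0.0502
time: 5.4
tcp_pos: [0.5132, -0.3361, 0.2048]
eef_rot: [-0.706, 0.708, -0.013, 0.015]
force: [0.1, 0.3, -0.8]
opening: 0.0497
t 5.4 p [ 0.5132 -0.3361  0.2048] jawyaw -0.0397 y axis [ 0.003 -0.003 -1.   ] q6 [-0.65 -0.61] F [ 0.1  0.3 -0.8] open 0.0497
```

Run:
```python
from fit import *
c=cam('scene'); im=c['image']; cc=dict(c); cc['k']=[c['f'],c['cx'],c['cy']]
np.savez('scene2',W=pts(c),im=im,view=c['view'],k=cc['k'])
save('after',cv2.resize(im[90:290,110:310],None,fx=3,fy=3,interpolation=2))
```

```text
(no output)
```

View pics/after.png

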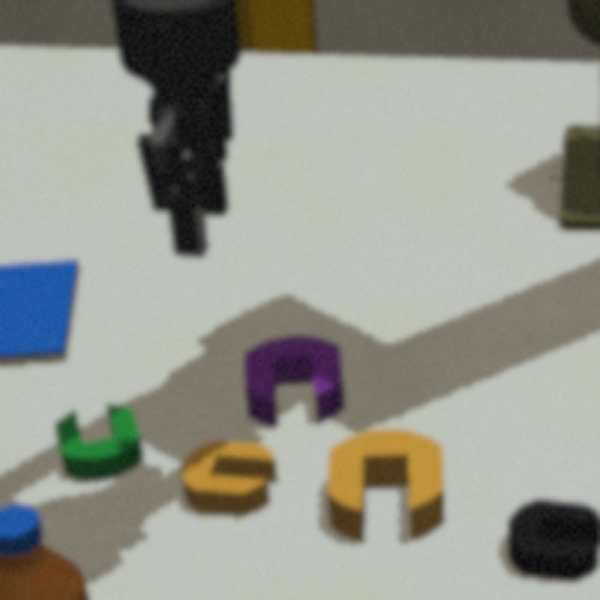

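The fingers closed to 50 mm without holding the disc, which still lies flat. I'll check whether it moved.

Run:
```python
from fit import *
one=np.ones((420,560),bool)
for n in('scene','scene2'):
    q=np.load(n+'.npz');hsv=cv2.cvtColor(q['im'],cv2.COLOR_RGB2HSV);W=np.nan_to_num(q['W'])
    y=cv2.inRange(hsv,(14,110,1),(32,255,255))>0
    z=W[...,2];m=y&(z>.0185)
    print(n,fit([(plane(q,.022),m,one)],(.513,-.338,1.57)))
    k=y&(np.hypot(W[...,0]-.515,W[...,1]+.338)<.05); print(np.percentile(z[k],[5,50,95,99]).round(4), k.sum(), W[k].mean(0).round(4))
    # lowest gripper points near tool
    g=(abs(W[...,0]-.51)<.12)&(abs(W[...,1]+.336)<.1)&(z>.08); 
    if g.sum(): print('grip minz',np.sort(z[g])[:20:4], W[g][np.argsort(z[g])[:15]].mean(0))
```

```text
scene (array([ 0.514 , -0.3376,  1.626 ]), np.float64(0.036))
[0.0065 0.0217 0.0258 0.0269] 569 [ 0.5201 -0.3379  0.0189]
scene2 (array([ 0.514 , -0.3376,  1.6252]), np.float64(0.051))
[0.0078 0.0238 0.5286 0.5444] 828 [ 0.522  -0.3307  0.1585]
grip minz [0.22409186 0.22456162 0.22566475 0.22627631 0.22655184] [ 0.51443376 -0.3357269   0.22530004]
```

Run:
```python
from h import *
q=np.load('scene2.npz');f,cx,cy=q['k'];V=q['view']
for z in(.15,.186,.2,.2048,.224,.25):
    for x in (.488,.513,.545):
        p=V@[x,-.336,z,1]; u,v=p[0]/p[2]*f+cx,p[1]/p[2]*f+cy
        print(x,z,'px',round(u,1),round(v,1),'crop',round((u-110)*3),round((v-90)*3))
W=q['W'];
for v in range(150,180,3): print(v,[tuple(np.round(W[v,u],3)) for u in (168,173,177)])
```

```text
0.488 0.15 px 183.3 191.5 crop 220 304
0.513 0.15 px 180.9 197.8 crop 213 323
0.545 0.15 px 177.6 206.3 crop 203 349
0.488 0.186 px 181.6 177.1 crop 215 261
0.513 0.186 px 179.0 183.3 crop 207 280
0.545 0.186 px 175.7 191.6 crop 197 305
0.488 0.2 px 180.9 171.3 crop 213 244
0.513 0.2 px 178.3 177.5 crop 205 262
0.545 0.2 px 174.9 185.7 crop 195 287
0.488 0.2048 px 180.6 169.3 crop 212 238
0.513 0.2048 px 178.1 175.5 crop 204 256
0.545 0.2048 px 174.6 183.6 crop 194 281
0.488 0.224 px 179.6 161.3 crop 209 214
0.513 0.224 px 177.0 167.3 crop 201 232
0.545 0.224 px 173.6 175.4 crop 191 256
0.488 0.25 px 178.3 150.1 crop 205 180
0.513 0.25 px 175.6 156.0 crop 197 198
0.545 0.25 px 172.0 163.9 crop 186 222
150 [(np.float64(0.575), np.float64(-0.331), np.float64(0.297)), (np.float64(0.56), np.float64(-0.326), np.float64(0.289)), (np.float64(0.537), np.float64(-0.325), np.float64(0.277))]
153 [(np.float64(0.552), np.float64(-0.339), np.float64(0.278)), (np.float64(0.564), np.float64(-0.326), np.float64(0.285)), (np.float64(0.538), np.float64(-0.325), np.float64(0.271))]
156 [(np.float64(0.5
[... 755 characters left out ...]
0.343), np.float64(0.245)), (np.float64(0.556), np.float64(-0.332), np.float64(0.247)), (np.float64(0.549), np.float64(-0.326), np.float64(0.243))]
171 [(np.float64(0.55), np.float64(-0.344), np.float64(0.237)), (np.float64(0.55), np.float64(-0.335), np.float64(0.237)), (np.float64(0.546), np.float64(-0.328), np.float64(0.235))]
174 [(np.float64(0.541), np.float64(-0.348), np.float64(0.225)), (np.float64(0.544), np.float64(-0.337), np.float64(0.227)), (np.float64(0.547), np.float64(-0.328), np.float64(0.229))]
177 [(np.float64(0.189), np.float64(-0.457), np.float64(0.002)), (np.float64(0.191), np.float64(-0.442), np.float64(0.004)), (np.float64(0.188), np.float64(-0.431), np.float64(0.003))]
```

The depth image shows the fingertips at about z = 0.224 while the TCP reads 0.205. So they are some 20 mm above the reading, not 19 mm below it, and the fingers closed in the air over the disc. I'll go lower in steps and watch the tip height and force.

```bash
python3 -m jog '[[0,1,0,0,85],[0,2,0,0,85],[0,2.8,0,0,85],[0,3.5,0,0,85],[0,4,0,0,85],[0,4.3,0,0,85],[0,4.5,0,0,85],[0,4.5,0,0,85],[0,4.7,0,0,85],[0,4.9,0,0,85],[0,5,0,0,85],[0,5.1,0,0,85],[0,5.1,0,0,85]]'; python3 go.py .5135 -.337 -.013 -.02
cat > tip.py <<'E'
from h import *
c=cam('scene');W=pts(c);s=manip.read_state();p=s['tcp_pos'];A=np.nan_to_num(W)
hsv=cv2.cvtColor(c['image'],cv2.COLOR_RGB2HSV)
d=A-p
g=(abs(d[...,0])<.085)&(abs(d[...,1])<.07)&(d[...,2]>-.03)&(d[...,2]<.12)&(hsv[...,2]<70)
i=np.argwhere(g);z=A[...,2][g];o=np.argsort(z)[:12]
print('tip',A[g][o].mean(0).round(4),'px',i[o].mean(0)[::-1].round(1),'tcp',p.round(4))
E
python3 tip.py
python3 - <<'E'
from h import *
save('down',cv2.resize(cam('scene')['image'][170:290,120:260],None,fx=5,fy=5,interpolation=2))
E
```

```text
time: 6.75
tcp_pos: [0.5122, -0.3354, -0.002]
eef_rot: [0.707, -0.707, 0.014, -0.014]
force: [-0.1, -0.2, -0.4]
opening: 0.085
t 6.75 p [ 0.5122 -0.3354 -0.002 ] jawyaw -0.0397 y axis [-0.001  0.    -1.   ] q6 [-0.65 -0.61] F [-0.1 -0.2 -0.4] open 0.085
[0.5135, -0.337, -0.013, -0.02] [ 0.034  0.275 -0.038] spin -0.23
tip [ 0.4409 -0.3267  0.0074] px [197.3 231.7] tcp [ 0.5124 -0.3356 -0.0017]
```

View pics/down.png

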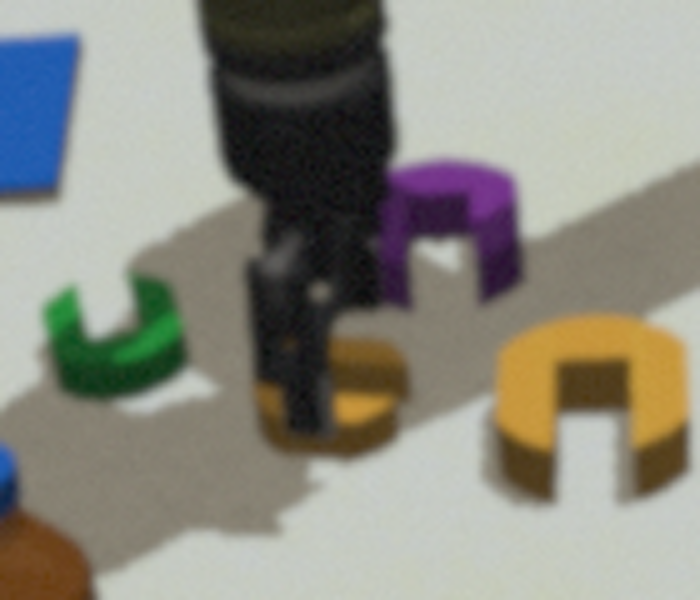

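Run:
```python
from h import *
q=np.load('scene2.npz');f,cx,cy=q['k'];V=q['view']
for x,y in((.557,-.3356),(.57,-.3356),(.545,-.3376)):
  for z in(0,.01,.02,.03):
    p=V@[x,y,z,1]; print(x,y,z,'crop',round((p[0]/p[2]*f+cx-120)*5),round((p[1]/p[2]*f+cy-170)*5))
c=cam('scene');W=pts(c)
for v in range(245,262,2): print(v,[tuple(float(k) for k in np.round(W[v,u],3)) for u in (179,181,184)])
```

```text
0.557 -0.3356 0 crop 320 478
0.557 -0.3356 0.01 crop 318 460
0.557 -0.3356 0.02 crop 315 443
0.557 -0.3356 0.03 crop 313 425
0.57 -0.3356 0 crop 314 497
0.57 -0.3356 0.01 crop 312 480
0.57 -0.3356 0.02 crop 309 462
0.57 -0.3356 0.03 crop 307 444
0.545 -0.3376 0 crop 321 460
0.545 -0.3376 0.01 crop 319 443
0.545 -0.3376 0.02 crop 317 425
0.545 -0.3376 0.03 crop 314 408
245 [(0.586, -0.332, 0.081), (0.589, -0.327, 0.083), (0.561, -0.329, 0.061)]
247 [(0.563, -0.339, 0.057), (0.566, -0.334, 0.059), (0.56, -0.329, 0.055)]
249 [(0.569, -0.338, 0.057), (0.573, -0.333, 0.06), (0.56, -0.33, 0.05)]
251 [(0.566, -0.339, 0.049), (0.57, -0.334, 0.051), (0.562, -0.33, 0.045)]
253 [(0.565, -0.34, 0.042), (0.569, -0.335, 0.045), (0.566, -0.329, 0.043)]
255 [(0.569, -0.34, 0.04), (0.568, -0.336, 0.039), (0.565, -0.33, 0.036)]
257 [(0.541, -0.349, 0.011), (0.544, -0.344, 0.013), (0.562, -0.332, 0.029)]
259 [(0.543, -0.349, 0.007), (0.544, -0.344, 0.007), (0.544, -0.337, 0.008)]
261 [(0.544, -0.349, 0.002), (0.546, -0.344, 0.003), (0.544, -0.338, 0.002)]
```

The tips are at z ≈ 0.028 with the jaws open and the TCP reading −0.002. The offset is +30 mm open and about +22 mm at 60 mm opening. I'll go down 16 mm more and close.

```bash
python3 -m jog '[[0.03,0.1,-0.04,0,85],[0.03,0.2,-0.04,0,85],[0.03,0.3,-0.04,0,85],[0.03,0.4,-0.04,0,85],[0.03,0.4,-0.04,0,85]]' && python3 -m jog '[[0,0,0,0,50],[0,0,0,0,50],[0,0,0,0,50],[0,0,0,0,50],[0,0,0,0,50],[0,0,0,0,50],[0,0,0,0,50]]' 80; python3 go.py
```

```text
time: 7.4
tcp_pos: [0.513, -0.3368, -0.0185]
eef_rot: [0.707, -0.707, 0.015, -0.014]
force: [-0.8, -0.0, -1.0]
opening: 0.0848
time: 8.1
tcp_pos: [0.5139, -0.3376, -0.0169]
eef_rot: [-0.707, 0.707, -0.014, 0.014]
force: [-1.4, 0.4, 5.1]
opening: 0.0582
t 8.1 p [ 0.5139 -0.3376 -0.0169] jawyaw -0.0397 y axis [ 0.001 -0.001 -1.   ] q6 [-0.65 -0.61] F [-1.4  0.4  5.1] open 0.0582
```

```bash
python3 -m jog '[[0,-0.3,0,0,50],[0,-0.8,0,0,50],[0,-1.6,0,0,50],[0,-2.6,0,0,50],[0,-3.5,0,0,50],[0,-4,0,0,50],[0,-4,0,0,50],[0,-4,0,0,50]]'; python3 go.py .444 .106 .143 -.63 .444 .106 .079 -.63
```

```text
time: 8.9
tcp_pos: [0.5129, -0.3367, 0.1418]
eef_rot: [0.707, -0.707, 0.014, -0.014]
force: [-0.1, 0.1, -4.3]
opening: 0.0582
t 8.9 p [ 0.5129 -0.3367  0.1418] jawyaw -0.0397 y axis [-0.001  0.001 -1.   ] q6 [-0.65 -0.61] F [-0.1  0.1 -4.3] open 0.0582
[0.444, 0.106, 0.143, -0.63] [-2.161 -0.02  10.991] spin 6.76
[0.444, 0.106, 0.079, -0.63] [-2.16  1.58 10.99] spin 6.76
```

```bash
python3 -m jog '[[-0.1,0,0.5,0.5,50],[-0.3,0,1.5,1,50],[-0.5,0,2.5,1.7,50],[-0.7,0,3.5,2.3,50],[-0.9,0,4.5,3,50],[-1.1,0,5.5,3.6,50],[-1.3,0,6.5,4.2,50],[-1.5,0,7.5,4.9,50],[-1.7,0,8.5,5.5,50],[-1.9,0,9.5,6.1,50],[-2.08,0,10.3,6.5,50],[-2.16,0,10.8,6.76,50],[-2.16,0,11,6.76,50],[-2.16,0,11,6.76,50],[-2.16,0,11,6.76,50],[-2.16,0.5,11,6.76,50],[-2.16,1,11,6.76,50],[-2.16,1.3,11,6.76,50],[-2.16,1.5,11,6.76,50],[-2.16,1.5,11,6.76,50]]'; python3 go.py .444 .106 .079 -.63 .4759 .1504 .079 -.63 .503 .187 .079 -.63
python3 - <<'E'
from h import *
c=cam('scene');np.savez('scene3',W=pts(c),im=c['image'],view=c['view'],k=[c['f'],c['cx'],c['cy']])
a=cv2.resize(c['image'][170:290,340:460],(590,590),interpolation=2)
save('pre',a)
E
```

```text
time: 10.9
tcp_pos: [0.444, 0.1047, 0.0813]
eef_rot: [-0.672, 0.673, -0.22, 0.219]
force: [-0.2, -0.4, -4.3]
opening: 0.0585
t 10.9 p [0.444  0.1047 0.0813] jawyaw -0.631 y axis [-0.003 -0.001 -1.   ] q6 [0.14 0.77] F [-0.2 -0.4 -4.3] open 0.0585
[0.444, 0.106, 0.079, -0.63] [-0.02   0.058  0.026] spin -0.01
[0.4759, 0.1504, 0.079, -0.63] [-0.031  0.055  1.393] spin -0.01
[0.503, 0.187, 0.079, -0.63] [-0.024  0.053  2.531] spin -0.01
```

View pics/pre.png

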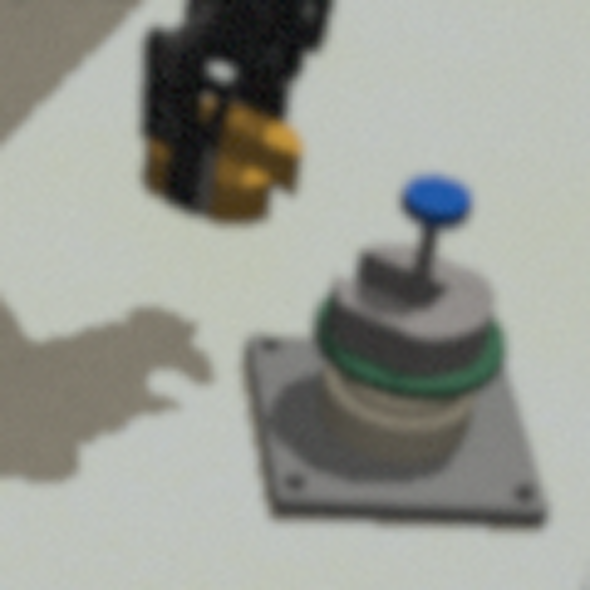

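The brass disc is held level at around (220,165), its slot facing the stem. The knob is at (437,200) and the press is undisturbed. I'll check the brass height against the gap (0.084 to 0.126).

Run:
```python
from fit import *
q=np.load('scene3.npz');W=np.nan_to_num(q['W']);hsv=cv2.cvtColor(q['im'],cv2.COLOR_RGB2HSV)
y=(cv2.inRange(hsv,(12,110,1),(32,255,255))>0)&(np.hypot(W[...,0]-.444,W[...,1]-.105)<.06)&(W[...,2]>.06)
z=W[...,2][y];print(y.sum(),np.percentile(z,[2,10,50,80,90,98]).round(4))
top=y&(hsv[...,2]>np.percentile(hsv[...,2][y],65)); w=W[top];print(w.mean(0).round(4),np.percentile(w[:,2],[10,50,90]).round(4))
# brass tip on slot side
d=(W[...,:2]-[.503,.187])@[-.589,-.808]; e=(W[...,:2]-[.503,.187])@[-.808,.589]
print('along dist',np.percentile(d[y],[1,99]).round(4),'lateral',np.percentile(e[y],[1,99]).round(4))
```

```text
551 [0.1054 0.1102 0.123  0.4038 0.4546 0.5166]
[0.4497 0.1142 0.1199] [0.1113 0.1211 0.1234]
along dist [0.0465 0.125 ] lateral [-0.054   0.0493]
```

```bash
python3 -m jog '[[-0.03,0.15,0,0,50],[-0.03,0.15,0.2,0,50],[-0.03,0.15,0.4,0,50],[-0.03,0.15,0.6,0,50],[-0.03,0.15,0.8,0,50],[-0.03,0.15,1,0,50],[-0.03,0.15,1.2,0,50],[-0.03,0.15,1.4,0,50],[-0.03,0.15,1.5,0,50],[-0.03,0.15,1.5,0,50]]'; python3 go.py .503 .187 .075 -.63
python3 - <<'E'
from h import *
a=cam('scene')['image'][170:290,350:470];save('mid',cv2.resize(a,(590,590),interpolation=2))
E
```

```text
time: 11.95
tcp_pos: [0.4797, 0.1555, 0.0764]
eef_rot: [0.673, -0.672, 0.219, -0.219]
force: [-0.8, -0.5, -5.7]
opening: 0.0584
t 11.95 p [0.4797 0.1555 0.0764] jawyaw -0.629 y axis [ 0.  0. -1.] q6 [0.23 0.86] F [-0.8 -0.5 -5.7] open 0.0584
[0.503, 0.187, 0.075, -0.63] [0.008 0.035 0.978] spin 0.01
```

View pics/mid.png

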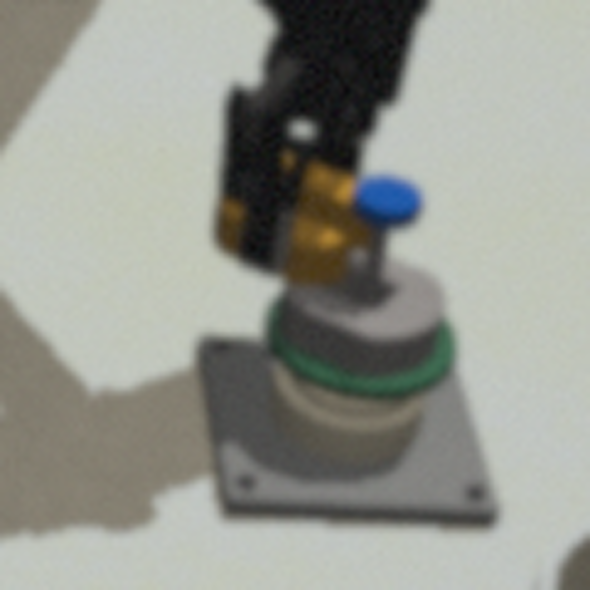

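The slot is lined up with the stem at (378,260), the brass sits below the knob and above the steel, and there are no contact forces. I'll continue.

```bash
python3 -m jog '[[0,0.04,0.2,0,50],[0,0.04,0.4,0,50],[0,0.04,0.6,0,50],[0,0.04,0.8,0,50],[0,0.04,0.95,0,50],[0,0.04,0.98,0,50],[0,0.04,0.98,0,50]]'; python3 go.py .503 .187 .067 -.63
```

```text
time: 12.7
tcp_pos: [0.5022, 0.1869, 0.0747]
eef_rot: [-0.672, 0.673, -0.219, 0.219]
force: [-0.1, 0.6, -4.1]
opening: 0.0586
t 12.7 p [0.5022 0.1869 0.0747] jawyaw -0.6291 y axis [-0. -0. -1.] q6 [0.28 0.91] F [-0.1  0.6 -4.1] open 0.0586
[0.503, 0.187, 0.067, -0.63] [0.014 0.192 0.014] spin 0.01
```

```bash
python3 -m jog '[[0,0.05,0,0,50],[0,0.1,0,0,50],[0,0.14,0,0,50],[0,0.16,0,0,50],[0,0.16,0,0,50]]'; python3 go.py .503 .187 .067 -.63
python3 - <<'E'
from h import *
a=cam('scene')['image'][160:270,370:480];save('set',cv2.resize(a,(590,590),interpolation=2))
E
```

```text
time: 13.2
tcp_pos: [0.502, 0.1865, 0.0682]
eef_rot: [-0.672, 0.672, -0.219, 0.219]
force: [0.2, -0.3, -3.7]
opening: 0.0582
t 13.2 p [0.502  0.1865 0.0682] jawyaw -0.6299 y axis [-0. -0. -1.] q6 [0.28 0.91] F [ 0.2 -0.3 -3.7] open 0.0582
[0.503, 0.187, 0.067, -0.63] [0.013 0.03  0.025] spin 0.0
```

View pics/set.png

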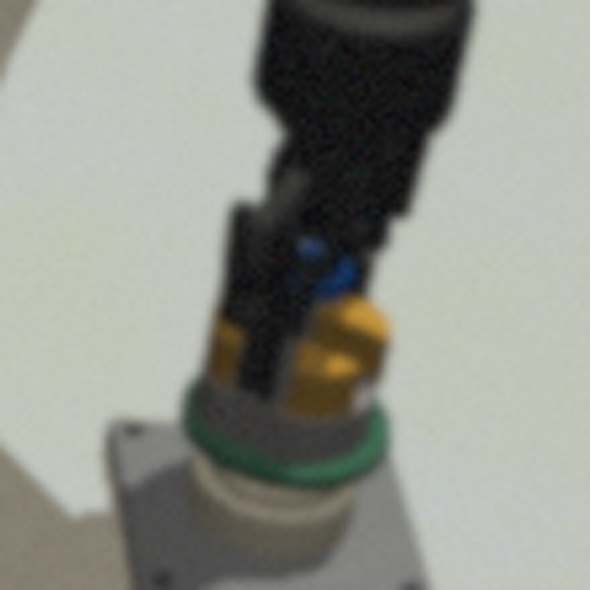

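The brass is just above the steel and still carrying its full weight. I'll lower it in small steps until the load transfers.

```bash
python3 -m jog '[[0,0.02,0,0,50],[0,0.04,0,0,50],[0,0.04,0,0,50]]'; python3 -m jog '[[0,0.02,0,0,50],[0,0.02,0,0,50]]'; python3 go.py
```

```text
time: 13.55
tcp_pos: [0.5023, 0.1867, 0.0671]
eef_rot: [0.672, -0.672, 0.219, -0.219]
force: [-0.7, -0.1, -1.3]
opening: 0.0583
time: 13.75
tcp_pos: [0.5023, 0.1867, 0.067]
eef_rot: [0.672, -0.672, 0.219, -0.219]
force: [-2.6, -1.5, 4.5]
opening: 0.0584
t 13.75 p [0.5023 0.1867 0.067 ] jawyaw -0.6297 y axis [ 0.001  0.    -1.   ] q6 [0.28 0.91] F [-2.6 -1.5  4.5] open 0.0584
```

Contact: the load has transferred at TCP 0.067, as predicted. I'll release, let the fingers open, and go straight up.

```bash
python3 -m jog '[[0,0,0,0,62],[0,0,0,0,66],[0,0,0,0,75],[0,0,0,0,85],[0,0,0,0,85],[0,0,0,0,85],[0,0,0,0,85],[0,-0.2,0,0,85],[0,-0.5,0,0,85],[0,-1,0,0,85],[0,-1.5,0,0,85],[0,-2.2,0,0,85],[0,-3,0,0,85],[0,-3.5,0,0,85],[0,-3.5,-2,0,85],[0,-3.5,-4,0,85],[0,-3.5,-5,0,85],[0,-3.5,-5,0,85]]'; python3 go.py
cat > chk.py <<'E'
from fit import *
o=[];L=[];one=np.ones((420,560),bool)
for n,(r,c0) in(('top',(150,70)),('scene',(180,370))):
    c=cam(n);im=c['image'];o.append(cv2.resize(im[r:r+100,c0:c0+100],(390,390),interpolation=2));W=np.nan_to_num(pts(c))
    hsv=cv2.cvtColor(im,cv2.COLOR_RGB2HSV);q=dict(view=c['view'],k=[c['f'],c['cx'],c['cy']]);z=W[...,2]
    y=(cv2.inRange(hsv,(12,110,1),(32,255,255))>0)&(np.hypot(W[...,0]-.503,W[...,1]-.187)<.06)
    t=y&(z>.1);w=W[t];w=w[w[:,2]>.101]
    a=np.linalg.lstsq(np.c_[w[:,:2]-w[:,:2].mean(0),np.ones(len(w))],w[:,2],rcond=None)[0]
    print(n,'top z',np.median(w[:,2]).round(4),'slope',a[:2].round(3),len(w))
    X=plane(q,.106);it=(X,y&(z>.1),z<.115);L.append(it);print(n,fit([it],(.503,.187,.94)))
    blk=(hsv[...,2]<60)&(z<.035)&(z>.012)&(np.hypot(W[...,0]-.55,W[...,1]+.08)<.08);print('black',blk.sum(),W[blk].mean(0).round(4))
    W0=np.nan_to_num(np.load(n+'.npz')['W']);h0=cv2.cvtColor(np.load(n+'.npz')['im'],cv2.COLOR_RGB2HSV);b=(h0[...,2]<60)&(W0[...,2]<.035)&(W0[...,2]>.012)&(np.hypot(W0[...,0]-.55,W0[...,1]+.08)<.08);print('black0',b.sum(),W0[b].mean(0).round(4))
print('both',fit(L,(.503,.187,.94)))
save('final',np.hstack(o))
E
python3 chk.py
```

```text
time: 15.55
tcp_pos: [0.3834, 0.0239, 0.2072]
eef_rot: [0.673, -0.672, 0.218, -0.219]
force: [0.7, -1.2, -0.5]
opening: 0.0849
t 15.55 p [0.3834 0.0239 0.2072] jawyaw -0.6282 y axis [ 0.002 -0.001 -1.   ] q6 [-0.05  0.58] F [ 0.7 -1.2 -0.5] open 0.0849
top top z nan slope [0. 0.] 0
top (array([0.5161, 0.1705, 1.3253]), np.float64(0.0))
black 550 [ 0.567  -0.0942  0.0217]
black0 568 [ 0.5673 -0.0939  0.0218]
scene top z 0.1072 slope [-0.029 -0.017] 362
scene (array([0.5054, 0.1858, 1.0095]), np.float64(0.077))
black 484 [ 0.5773 -0.0921  0.0215]
black0 487 [ 0.5771 -0.0919  0.0214]
both (array([0.5119, 0.1745, 1.417 ]), np.float64(0.211))chk.py:8: RuntimeWarning: Mean of empty slice.
  a=np.linalg.lstsq(np.c_[w[:,:2]-w[:,:2].mean(0),np.ones(len(w))],w[:,2],rcond=None)[0]
  ret = um.true_divide(
  return _methods._mean(a, axis=axis, dtype=dtype,
  ret = ret.dtype.type(ret / rcount)
```

View pics/final.png

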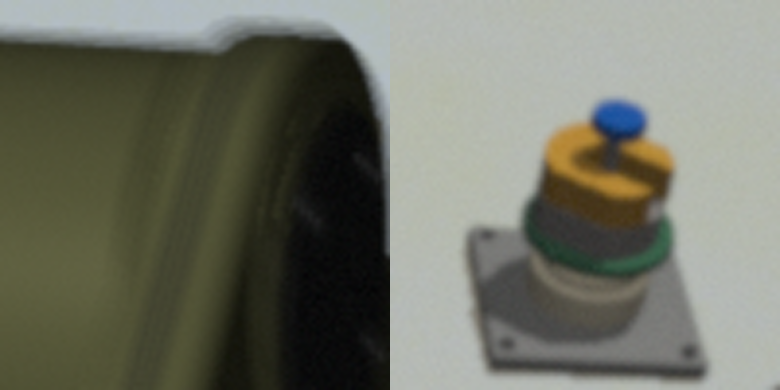

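The brass lies flat on the steel around the stem below the knob (right half, about (610,165)), with its slot opposite the steel's. The black mass has not moved and the gripper is clear. I'll hand in.

```bash
python3 -c "
from bench import manip
print(manip.finish_job())"
```

```text
the job is handed in; nothing more can be done
None
```

The brass mass, the smaller yellow one, is on the press and the job is handed in. I gripped it across its flats, slid it below the knob onto the stem, lowered it onto the steel mass and let go. The last reading before hand-in was 15.6 s, against the 43 s limit.

**Last checks, all from the scene camera:**
- **Height:** the brass top is at z = 0.107 m, where 0.106 m was expected.
- **Tilt:** the fitted slope is about 2°.
- **Centring:** the centre is about 2 mm from the stem axis.
- **Slot direction:** the slot is opposite the steel's within about 4°, judged against the steel slot's direction measured before placing. In the last picture the steel mass is still on the plate, but I did not refit its pose.
- **Black mass:** its position is unchanged to within 0.4 mm.
- **Robot:** the gripper is open and clear of everything.

**What failed or disagreed:**
- **First grasp:** it closed on air. The fingertips stood about 20 mm above the reported TCP at 50 mm opening and 30 mm above it fully open, not 19 mm below as stated. I measured this from the depth image and corrected for it.
- **Final top view:** the arm blocked the top camera, so the placing was checked from one view only.

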